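Switch off the test amplifier and snap its battery cover shut

TASK

First switch the battery-powered test amplifier off: turn its volume knob anticlockwise all the way to the end stop. Then fit the loose orange battery cover into the battery bay, press it straight down until it snaps in, and keep pressing it firmly down against the case: finish like that, with the gripper still pushing on the cover and not letting up. Leave the screw dish, the flux tub and the blue screwdriver where they are.

Things in the scene. Friction and masses are not known exactly. Their poses are not given: they have to be found in the camera images.
- amp: Grey box with black rubber bumpers, 130 x 230 x 55 mm (its x, y, z), fixed to the bench, lying face up: volume knob on the right half (-y), battery bay on the left half (+y). Origin at the centre of its underside, z up. The battery bay is centred at (0, +55) mm of it, the knob axis at (0, -63) mm.
- volume_grip (a point): Point on the axis of the black volume knob, 37 mm above the case top, at the height to grip it. Grip bar 38 mm long (this point's x), 14 mm wide (y), its top 7 mm above this point; the 40 mm disc under it ends 23 mm below this point. The point turns with the knob, z up. A white line on the bar points to its -x.
- volume (a joint): Volume knob, rad: 0 = fully anticlockwise seen from above, at the end stop (off: the bar then lies along the amplifier's x, the white line on the red mark); grows clockwise, up to 1.6; starts between 0.7 and 1.4. Turns stiffly (0.03 N m) and stays where it is left.
- bay (a point): Centre of the battery bay's mouth, level with the case top; the amplifier's axes. A well 69 mm (x) by 47 mm (y), 45 mm deep, two blue cells at its bottom. A black spring catch sticks 6 mm out of each long wall's middle, 6 to 11 mm down. Pushing the cover past them takes about 10 to 15 N, then the force suddenly drops to nothing; about 10 N then presses it down on the case.
- cells (a joint): How far the cells at the bottom of the bay are pushed down against their springs, m: 0 = free; 2.5 N per mm; about 0.0015 when the cover has snapped in and is let alone, about 0.0045 when it is pressed fully down on the case.
- cover: Loose orange battery cover, 80 g, upright on the bench, the same after a half turn. From below: plug 66 mm (x) x 44 mm (y), tapering to 60 x 31 mm at its underside, a snap rib along each long side; flange plate 90 x 66 x 5 mm, its underside 24 mm above the plug's underside; a finger grip on top. Origin: centre of the plug's underside; z up.
- cover_grip (a point): Grip point of the cover, on its finger grip (46 mm long x, 14 mm wide y, 30 mm high), 9 mm below the grip's top, 21 mm above the flange, 50 mm above the plug's underside; the cover's axes. Height over the bay mouth: 41 mm as the plug meets the catches, about 36 to 33 mm as the force drops (see bay), 30 mm snapped in, 29 mm let alone, 26 mm pressed fully down on the case.
- screw_dish: Round metal dish with screws, 85 mm wide, 18 mm high, a bystander. Origin at the centre of its underside.
- flux_tub: Small round tub with a black lid, 47 mm wide, 29 mm high, a bystander. Origin at the centre of its underside.
- driver_1: Small screwdriver with a blue handle, 142 mm long (x), 12 mm thick, lying on the bench, a bystander. Origin at the centre of its underside.
Not all that is in view belongs to the job. Several things have the shape of the cover; the one meant has the colours described above.

How it is judged:
On the way, in this order (a step that is already met when the one before it is completed fails the run):
1. the volume knob is turned anticlockwise to its end stop, while the cover is still out (value of joint volume below 0.06 rad and horizontal distance between cover_grip and bay above 0.03 m), for 0.2 s.
2. the cover has snapped into the battery bay (horizontal distance between cover_grip and bay below 0.005 m and angle between the z axis of cover_grip and the z axis of bay, either way round below 0.08 rad and angle between the x axis of cover_grip and the x axis of bay, either way round below 0.15 rad and z of cover_grip in the frame of bay below 0.0302 m and value of joint volume below 0.08 rad), for 0.2 s.
At the end, for the whole second after the job is handed in: Cover snapped in: grip point within 5 mm of the bay's axis, under 28.8 mm above its mouth, upright to 0.08 rad, in line to 0.15 rad; fingers touch it (over 2 N) and press, cells pushed in over 2.7 mm (about 7 N); volume knob within 0.08 rad of its off stop (horizontal distance between cover_grip and bay below 0.005 m and angle between the z axis of cover_grip and the z axis of bay, either way round below 0.08 rad and angle between the x axis of cover_grip and the x axis of bay, either way round below 0.15 rad and z of cover_grip in the frame of bay below 0.0288 m and value of joint volume below 0.08 rad and value of joint cells above 0.0027 m and contact force between the fingers and cover above 2 N); the arm keeps its last pose, push and grip.
It fails at once if a bystander (screw dish, flux tub, blue screwdriver) is moved by more than 20 mm (distance of any of screw_dish, flux_tub, driver_1 from where it was at the start of the episode above 0.02 m).
It also fails if it takes over 58 s, if anything falls off the work surface, if the arm or the gripper's body presses on something with over 40 N, if the wrist force passes 120 N, or if a joint passes its speed limit or range.

ROBOT

A 6-joint arm with a two-finger parallel gripper is mounted at the origin on a cart in front of the work surface, level with it; the furniture and walls round the work are solid. World frame = base frame: x ahead of the robot, y to its left, z up, the work surface at z = 0. Lengths are in m, angles in rad, forces in N, time in s.
With the tool pointing down it reaches from about 0.275 to 0.75 m from the base axis. Payload 10.2 kg.
Tool frame: the origin (TCP) lies midway between the tips of the shut fingers; the grasp point (between the pads) lies 19 mm behind it; y points along the fingers, x is the direction in which the jaws open and shut, and the axes are right-handed (so a half turn about y gives the same grasp; the last joint's range is limited). The gripper opens to 88 mm and grips with 3 to 60 N. Pads are 18 mm wide; open, the fingers measure 123 mm over their backs; the gripper's body (75 mm by 187 mm) begins 45 mm behind the grasp point.
Start: joints at [1.032, 0.313, 1.498, -0, 1.331, -0.223], TCP at [0.163, 0.499, 0.239] pointing down, gripper open.
Joint ranges: [-2.94, 2.94], [-0.97, 2.17], [0.19, 2.56], [-1.23, 4.37], [0.02, 3.11], [-2.88, 2.88]. Speed limits (rad/s): [2.39, 2.39, 3.01, 3.14, 3.14, 3.14].

INTERFACE

Orientations are given as a unit quaternion [x, y, z, w].
In Python, from rig import r, cams, workorder, models gives the robot as it stands.
- The arm moves only by the tool drive_tool, never from a script. Its arguments are lists of equal length, an entry for each row: "rotation": the turn, a rotation vector about the world's x, y, z in degrees, a list of three; "linear": the shift along the world's x, y, z in cm, a list of three; "hand": the opening in per cent of the stroke, from 0 (shut) to 100 (fully open). In form: {"rotation": [[rx, ry, rz], ...], "linear": [[x, y, z], ...], "hand": [hand, ...]}. A call has 1 to 12 rows; each row is the pose to reach, as a shift and turn from the pose commanded when the call began; what a row does not reach only later rows make up. A row lasts 1/10 s, in which the tool goes at most 50 mm and 8.59 degrees, less where a joint would pass 70% of its speed; a pose out of reach is approached as far as the arm can. A call with a gripper value outside its range is refused whole. The fingers move at their own pace and stop on an object; the grip force is fixed at half the most. Time passes only in rows, so rows that repeat a pose let the fingers close. It gives the time, the measured TCP pose, the force and the opening at its end, in the units of the state.
- r.read_state(): the state, without advancing time (a new reading comes with each control period).
- cams.get_image(name): name is "scene" or "top" or "wrist"; returns (picture, depth): 384x512x3 uint8, blue, green, red; 384x512 float32, m along the optical axis (not along the pixel's ray), 0 where there is no reading.
- cams.calibration(name): a dict with "fx", "fy", "cx", "cy" (pixels), "T" (4x4, takes a point from camera to world coordinates). Camera axes: x right, y down, z forward; pixel columns grow to the right and rows downward; lengths in m; the calibration is good to about 2 mm. The wrist camera is an equidistant fisheye: a pixel r from the principal point sees the ray r / f radians off the axis. A picture is of the moment at which its call begins: read the wrist's pose just before it. calibration takes no time and is no camera call; for the wrist camera it gives the pose at the moment of the call.
- workorder.finish_job(): hands the job in, once; it reports no verdict.
Trained networks look in the newest picture that a camera, given by its name, has taken for a name from the list of things; names that differ only in an ending like _2 or _b are one class to them, and where a whole thing is asked for, a point or a joint stands for the part that bears it (a point fixed in the world has none). Each returns a list of dicts, best first, with "p" (0 to 1); they miss things now and then, are a little off and sometimes report something else, mostly with a low value. They report only what shows in the picture. A call takes as long as a camera call. They do not tell look-alikes from the thing itself.
- models.find_in(name, camera): "point" ([x, y, z] in m, in the coordinates of the camera as it stood for that picture, good to about 4 mm: the middle of the surface that is visible of it).
The state is a dict: "time_s": time; "qpos": joint angles; "joint_velocities": joint speeds; "tau": joint torques, N m; "tool_pos": TCP position; "tool_rot": TCP orientation; "wrist_force": force on the tool from outside, world axes, zero at the start; "torque": the same for the moment, N m; "opening": opening from 0.0 (shut) to 1.0 (fully open).
Only numpy, scipy, OpenCV 4.12 (cv2) and the standard library are available. Lean on these libraries where they do the work, as an engineer would, in place of code of your own. Each camera call takes 0.05 s, during which the arm holds its last target.

## Working session

There is one attempt and no reset: what is moved stays moved. The work goes in short steps, Python scripts to look and compute and a tool call to move; the robot and the scene stay as the last step left them, time stands still between calls to the robot, and variables do not carry over. Pictures are saved under pics/ and viewed, and the job is handed in when it is done.

Besides the shell and the picture viewer there is one more tool, called in YAML: its name, and indented under it one key for each argument. drive_tool: Moves the arm, as the interface text tells. Its arguments: {"type":"object","properties":{"rotation":{"type":"array","items":{"type":"array","items":{"type":"number"}}},"linear":{"type":"array","items":{"type":"array","items":{"type":"number"}}},"hand":{"type":"array","items":{"type":"number"}}},"required":["rotation","linear","hand"]}

```bash
ls; mkdir -p pics; cat > h.py <<'E'
from rig import r, cams, workorder, models
import numpy as np, cv2
from scipy.spatial.transform import Rotation as R
def w(cam,p):
    T=np.array(cams.calibration(cam)["T"]); return T[:3,:3]@np.array(p)+T[:3,3]
def cloud(cam,d):
    c=cams.calibration(cam);T=np.array(c["T"])
    v,u=np.mgrid[:d.shape[0],:d.shape[1]]
    P=np.stack([(u-c["cx"])/c["fx"]*d,(v-c["cy"])/c["fy"]*d,d],-1)
    return P@T[:3,:3].T+T[:3,3]
E
python3 - <<'E'
from h import *
s=r.read_state(); print(s)
for n in ["scene","top"]:
    im,d=cams.get_image(n); cv2.imwrite(f"pics/{n}0.png",im); np.save(f"{n}0.npy",d)
    print(n,{k:v for k,v in cams.calibration(n).items()})
    for nm in ["amp","volume_grip","cover","screw_dish","flux_tub","driver_1"]:
        for o in models.find_in(nm,n)[:4]: print(n,nm,round(o["p"],2),w(n,o["point"]).round(3))
print(r.read_state()["time_s"])
E
```

```text
pics
{'time_s': 0.0, 'qpos': array([ 1.03158172e+00,  3.13460954e-01,  1.49843261e+00, -1.61100945e-05,
        1.33096440e+00, -2.23372791e-01]), 'joint_velocities': array([-4.46281735e-05,  2.69298668e-03,  5.00758124e-05,  1.35779670e-03,
        1.52053963e-03,  1.85574837e-03]), 'tau': array([ 8.52188750e-04, -4.02206719e+01, -2.52267998e+01,  6.95216632e-02,
        3.53053445e-02, -4.92248648e-05]), 'tool_pos': array([0.16295035, 0.49882116, 0.23815714]), 'tool_rot': array([ 0.57259093,  0.4147374 , -0.41555569, -0.57222896]), 'wrist_force': array([ 0.16967422, -0.77730286,  0.7521604 ]), 'torque': array([ 0.02493543, -0.02228436, -0.02800635]), 'opening': 0.9956268030116782}
scene {'fx': 349.241676444878, 'fy': 349.241676444878, 'cx': 254.29838447502553, 'cy': 190.59060812310463, 'T': array([[ 0.80796857, -0.36429185,  0.46311796,  0.20085947],
       [-0.58918278, -0.49002052,  0.6424512 , -0.67552662],
       [-0.00710244, -0.7919415 , -0.61055566,  0.61194678],
       [ 0.        ,  0.        ,  0.        ,  1.        ]])}
scene amp 0.92 [ 0.46  -0.285  0.053]
scene volume
[... 465 characters left out ...]
.3321242596149, 'T': array([[ 0.01696279, -0.99816982,  0.05804548,  0.50500138],
       [-0.99970227, -0.01591318,  0.01849727, -0.14552722],
       [-0.01753972, -0.05834196, -0.99814256,  1.00943297],
       [ 0.        ,  0.        ,  0.        ,  1.        ]])}
top amp 0.93 [ 0.471 -0.256  0.054]
top amp 0.57 [ 0.474 -0.312  0.084]
top amp 0.42 [ 0.735 -0.343  0.007]
top volume_grip 0.7 [ 0.474 -0.315  0.085]
top cover 0.66 [0.454 0.133 0.032]
top cover 0.57 [ 0.479 -0.019  0.026]
top screw_dish 0.9 [ 0.641 -0.416  0.005]
top flux_tub 0.84 [ 0.65  -0.22   0.031]
top flux_tub 0.28 [ 0.466 -0.254  0.057]
top driver_1 0.62 [ 0.736 -0.342  0.008]
top driver_1 0.29 [ 0.478 -0.314  0.086]
0.7
```

View pics/scene0.png

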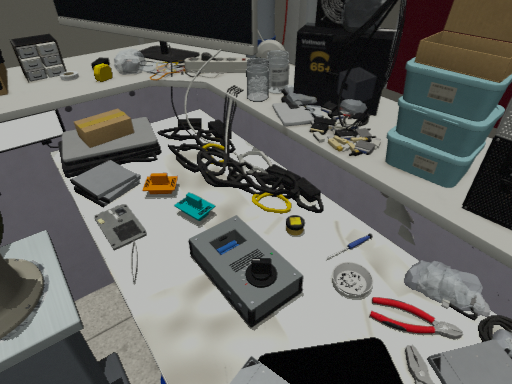

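View pics/top0.png

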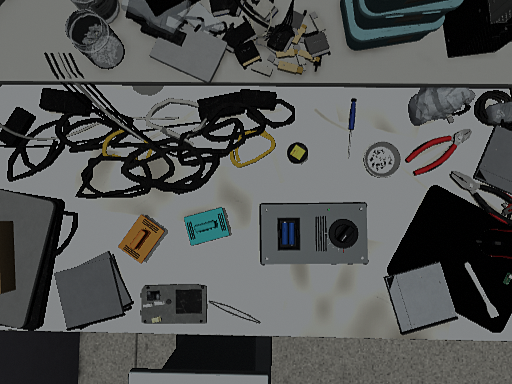

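The scene picture shows two cover-shaped things: orange at top pixel (143,239) and teal at (207,226). The orange one fits the description. The amp is centred at (314,234), with the bay at (288,234) and the knob at (344,233). Next I enlarge and measure.

```bash
python3 - <<'E'
from h import *
im=cv2.imread("pics/top0.png"); d=np.load("top0.npy"); P=cloud("top",d)
a=cv2.resize(im[195:275,105:235],None,fx=5,fy=5,interpolation=cv2.INTER_CUBIC)[:,:640]
b=cv2.resize(im[195:275,250:380],None,fx=5,fy=5,interpolation=cv2.INTER_CUBIC)[:,:640]
cv2.imwrite("pics/crop0.png",cv2.resize(np.vstack([a,b]),None,fx=.75,fy=.75))
def rect(m,name):
    q=P[m][:,:2]
    (c,s,ang)=cv2.minAreaRect((q*1000).astype(np.float32)); print(name,m.sum(),np.round(c,1),np.round(s,1),round(ang,1), "zmed",np.median(P[m][:,2]).round(4))
z=P[...,2];x=P[...,0];y=P[...,1]
roi=np.zeros(z.shape,bool);roi[195:275,250:380]=1
rect(roi&(z>.045)&(z<.065),"amp top")
rect(roi&(z>.084),"knob bar"); 
rect(roi&(z>.06)&(z<.084),"knob disc")
roi2=np.zeros(z.shape,bool);roi2[212:255,272:304]=1
rect(roi2&(z<.045),"bay")
roi=np.zeros(z.shape,bool);roi[200:275,110:175]=1
rect(roi&(z>.015)&(z<.04),"cover flange");rect(roi&(z>.045),"cover grip")
print(np.percentile(z[roi&(z>.045)],[50,95]), np.median(z[265:275,220:250]))
E
```

```text
amp top 5455 [ 470.8 -253.8] [135.4 235.3] 1.6 zmed 0.0548
knob bar 180 [ 479.4 -237.8] [188.3  34.8] 84.9 zmed 0.0988
knob disc 400 [ 462.6 -314.1] [62.3 80.3] 78.7 zmed 0.0624
bay 627 [ 468.8 -199.7] [68.9 46. ] 1.0 zmed 0.0247
cover flange 1113 [430.3 147.9] [ 71.2 147.7] 51.5 zmed 0.0289
cover grip 179 [484.5   4.4] [ 36.7 300.5] 14.7 zmed 0.0584
[0.05836558 1.00943297] -0.00014218926860254388
```

View pics/crop0.png

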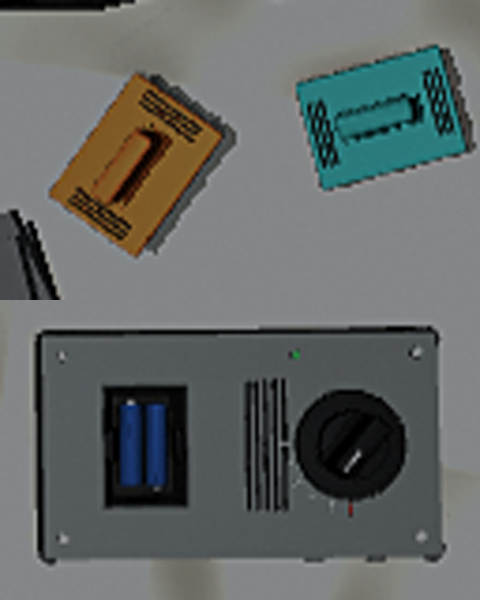

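The crop confirms the orange cover with its finger grip (crop 130,165). The bar's white line points lower left, about 40° clockwise of the red mark. Next I refine the geometry by excluding pixels with no depth.

```bash
python3 - <<'E'
from h import *
for n in ["top","scene"]:
    im=cv2.imread(f"pics/{n}0.png"); d=np.load(f"{n}0.npy"); P=cloud(n,d)
    hsv=cv2.cvtColor(im,cv2.COLOR_BGR2HSV)
    z=P[...,2];x=P[...,0];y=P[...,1];ok=(d>0)
    def rect(m,name):
        k=cv2.connectedComponentsWithStats(m.astype(np.uint8)); 
        i=1+np.argmax(k[2][1:,4]); m=k[1]==i
        q=P[m][:,:2]
        (c,s,ang)=cv2.minAreaRect((q*1000).astype(np.float32))
        C=np.cov(q.T);e,v=np.linalg.eigh(C); t=np.degrees(np.arctan2(v[1,1],v[0,1]))%180
        print(n,name,m.sum(),"c",np.round(c,1),"mean",(q.mean(0)*1000).round(1),np.round(s,1),round(ang,1),"pca long",t.round(1), "z",np.percentile(z[m],[10,50,90]).round(4))
    A=ok&(abs(x-.471)<.09)&(abs(y+.254)<.14)
    rect(A&(z>.045)&(z<.065),"amp top")
    K=A&(abs(y+.317)<.04)&(abs(x-.471)<.05)
    rect(K&(z>.089)&(z<.12),"knob bar")
    rect(K&(z>.062)&(z<.12),"knob all")
    O=ok&(abs(x-.455)<.08)&(abs(y-.128)<.08)
    org=(hsv[...,0]>5)&(hsv[...,0]<25)&(hsv[...,1]>120)
    rect(O&(z>.020)&(z<.036)&org,"flange"); rect(O&(z>.042)&(z<.1)&org,"grip")
    print(np.percentile(z[K&(z>.08)],[50,95]) if (K&(z>.08)).any() else "")
E
```

```text
top amp top 5454 c [ 470.8 -253.8] mean [ 470.6 -256.7] [135.4 235.3] 1.6 pca long 91.0 z [0.0525 0.0548 0.0579]
top knob bar 133 c [ 472.6 -316.5] mean [ 472.8 -315.9] [14.4 37.9] 51.3 pca long 140.8 z [0.0956 0.0984 0.1003]
top knob all 319 c [ 473.2 -321.1] mean [ 474.  -315.2] [42.9 49.7] 1.1 pca long 109.6 z [0.0641 0.0718 0.0992]
top flange 957 c [451.5 131.3] mean [451.9 129.9] [66. 90.] 55.8 pca long 145.2 z [0.0268 0.0289 0.0314]
top grip 158 c [451.5 131.2] mean [451.6 129.6] [15.  46.3] 57.1 pca long 145.0 z [0.0499 0.0581 0.0612]
[0.09824704 0.10066853]
scene amp top 4739 c [ 471.2 -254.7] mean [ 466.6 -270.7] [134.  235.4] 1.5 pca long 90.3 z [0.0517 0.0534 0.0552]
scene knob bar 149 c [ 472.3 -318.7] mean [ 472.  -319.8] [14.5 34.8] 52.1 pca long 141.9 z [0.0912 0.0966 0.0982]
scene knob all 395 c [ 468.9 -323.2] mean [ 469.4 -322.7] [26.  39.7] 51.3 pca long 141.8 z [0.0664 0.0811 0.0976]
scene flange 366 c [451.1 129.2] mean [449.1 120.8] [66.  89.8] 56.3 pca long 152.5 z [0.0254 0.0273 0.0293]
scene grip 114 c [451.2 128.3] mean [450.9 126.6] [15.  45.3] 57.3 pca long 145.8 z [0.0442 0.0527 0.0575]
[0.0952355  0.09830443]
```

```bash
cat >> h.py <<'E'
def st():
    s=r.read_state(); m=R.from_quat(s["tool_rot"]).as_matrix()
    print("t",round(s["time_s"],2),"pos",(s["tool_pos"]*100).round(2),"xyaw",np.degrees(np.arctan2(m[1,0],m[0,0])).round(2),"y",m[:,1].round(3),"q",s["qpos"].round(2),"F",s["wrist_force"].round(1),"op",round(s["opening"],3)); return s
E
python3 -c "
from h import *
st()"
```

```text
t 0.7 pos [16.31 49.9  23.87] xyaw 71.9 y [ 0. -0. -1.] q [ 1.03  0.31  1.5  -0.    1.33 -0.22] F [-0.3 -0.4 -0.5] op 1.003
```

drive_tool:
  rotation:
    - [0,0,-5]
    - [0,0,-10]
    - [0,0,-15]
    - [0,0,-20.6]
    - [0,0,-20.6]
    - [0,0,-20.6]
    - [0,0,-20.6]
    - [0,0,-20.6]
    - [0,0,-20.6]
    - [0,0,-20.6]
    - [0,0,-20.6]
    - [0,0,-20.6]
  linear:
    - [1,-3,0]
    - [2.7,-7.2,0]
    - [4.4,-11.7,0]
    - [6.1,-16.2,0]
    - [7.8,-20.7,0]
    - [9.5,-25.2,0]
    - [11.2,-29.7,0]
    - [12.9,-34.2,0]
    - [14.6,-38.7,0]
    - [16.3,-43.2,0]
    - [18,-47.7,0]
    - [19.7,-52.2,0]
  hand: [100,100,100,100,100,100,100,100,100,100,100,100]

```text
time_s: 1.9
tool_pos: [0.3603, -0.0251, 0.239]
tool_rot: [0.638, 0.306, -0.306, -0.637]
wrist_force: [1.1, 0.3, -0.1]
opening: 1.002
```

drive_tool:
  rotation:
    - [0,0,0]
    - [0,0,0]
    - [0,0,0]
    - [0,0,0]
    - [0,0,0]
    - [0,0,0]
    - [0,0,0]
    - [0,0,0]
    - [0,0,0]
    - [0,0,0]
  linear:
    - [1.7,-4.5,0]
    - [3.4,-9,0]
    - [5.1,-13.5,0]
    - [6.8,-18,-1]
    - [8.5,-22.5,-2.5]
    - [10.2,-27,-4.5]
    - [11.2,-29.4,-7]
    - [11.2,-29.4,-9]
    - [11.2,-29.4,-10]
    - [11.2,-29.4,-10]
  hand: [100,100,100,100,100,100,100,100,100,100]

```text
time_s: 2.9
tool_pos: [0.4717, -0.3163, 0.1378]
tool_rot: [-0.637, -0.306, 0.306, 0.638]
wrist_force: [1.1, -0.4, 0.5]
opening: 1.002
```

```bash
python3 - <<'E'
from h import *
st()
im,d=cams.get_image("wrist"); print(cams.calibration("wrist")); cv2.imwrite("pics/w1.png",im); np.save("w1.npy",d)
E
```

```text
t 2.9 pos [ 47.17 -31.63  13.78] xyaw 51.32 y [-0.002  0.002 -1.   ] q [-0.8   0.5   1.5   0.    1.15 -1.69] F [ 1.1 -0.4  0.5] op 1.002
{'fx': 297.3186396354542, 'fy': 297.3186396354542, 'cx': 255.1084771033409, 'cy': 192.34152977079904, 'T': array([[ 6.24698204e-01,  7.38704082e-01,  2.53117428e-01,
         4.06193383e-01],
       [ 7.80866230e-01, -5.90847510e-01, -2.02847606e-01,
        -2.63297571e-01],
       [-2.90552624e-04,  3.24369387e-01, -9.45930450e-01,
         2.85009075e-01],
       [ 0.00000000e+00,  0.00000000e+00,  0.00000000e+00,
         1.00000000e+00]])}
```

View pics/w1.png

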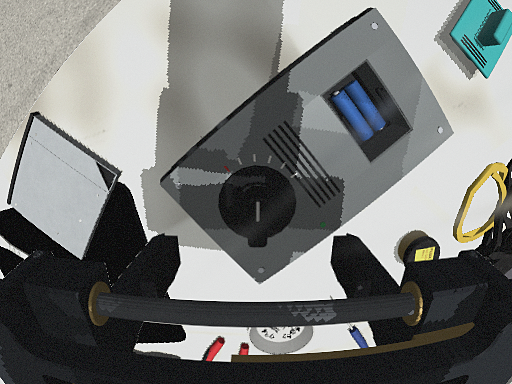

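The wrist view shows the knob bar at (258,210), centred between the fingers (170 and 345) and aligned. I descend and close.

drive_tool:
  rotation:
    - [0,0,0]
    - [0,0,0]
    - [0,0,0]
    - [0,0,0]
    - [0,0,0]
    - [0,0,0]
    - [0,0,0]
    - [0,0,0]
    - [0,0,0]
    - [0,0,0]
    - [0,0,0]
  linear:
    - [0,0,-2]
    - [0,0,-4]
    - [0,0,-5.5]
    - [0,-0.05,-6.3]
    - [0,-0.05,-6.3]
    - [0,-0.05,-6.3]
    - [0,-0.05,-6.3]
    - [0,-0.05,-6.3]
    - [0,-0.05,-6.3]
    - [0,-0.05,-6.3]
    - [0,-0.05,-6.3]
  hand: [100,100,70,30,0,0,0,0,0,0,0]

```text
time_s: 4.05
tool_pos: [0.4721, -0.3175, 0.0758]
tool_rot: [0.637, 0.306, -0.306, -0.637]
wrist_force: [-0.6, 0.1, 0.7]
opening: 0.203
```

drive_tool:
  rotation:
    - [0,0,0]
    - [0,0,0]
    - [0,0,6]
    - [0,0,12]
    - [0,0,18]
    - [0,0,24]
    - [0,0,30]
    - [0,0,36]
    - [0,0,40]
    - [0,0,42]
    - [0,0,42]
    - [0,0,42]
  linear:
    - [0,0,0]
    - [0,0,0]
    - [0,0,0]
    - [0,0,0]
    - [0,0,0]
    - [0,0,0]
    - [0,0,0]
    - [0,0,0]
    - [0,0,0]
    - [0,0,0]
    - [0,0,0]
    - [0,0,0]
  hand: [0,0,0,0,0,0,0,0,0,0,0,0]

```text
time_s: 5.25
tool_pos: [0.4731, -0.3165, 0.0758]
tool_rot: [0.486, 0.515, -0.513, -0.486]
wrist_force: [5.9, 6.7, 0.1]
opening: 0.162
```

```bash
python3 - <<'E'
from h import *
s=st();print(s["torque"])
im,d=cams.get_image("wrist"); cv2.imwrite("pics/w2.png",im)
E
```

```text
t 5.25 pos [ 47.31 -31.65   7.58] xyaw 93.23 y [ 0.002  0.002 -1.   ] q [-0.8   0.58  1.55  0.    1.01 -2.43] F [5.9 6.7 0.1] op 0.162
[ 0.83899925 -0.95448761 -0.58290888]
```

View pics/w2.png

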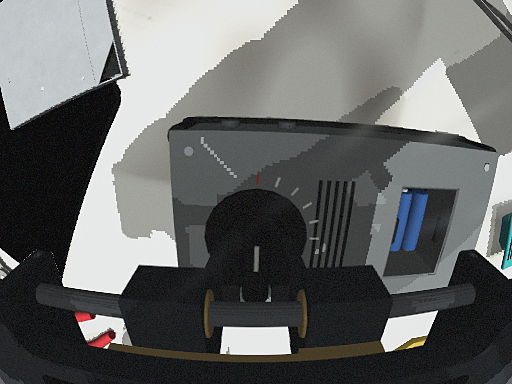

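White line (257,258) points at the red mark (258,178), and a −0.58 N m moment says the knob is on its stop. I release and lift, then check clearance round the cover.

drive_tool:
  rotation:
    - [0,0,0]
    - [0,0,0]
    - [0,0,0]
    - [0,0,0]
    - [0,0,0]
    - [0,0,0]
    - [0,0,0]
    - [0,0,0]
  linear:
    - [0,0,0]
    - [0,0,0]
    - [0,0,0]
    - [0,0,0]
    - [0,0,2]
    - [0,0,5]
    - [0,0,9]
    - [0,0,12]
  hand: [0,60,60,60,60,60,60,60]

```text
time_s: 6.1
tool_pos: [0.4721, -0.3177, 0.198]
tool_rot: [-0.486, -0.514, 0.514, 0.485]
wrist_force: [1.0, 0.7, 0.1]
opening: 0.601
```

```bash
python3 - <<'E'
from h import *
st()
im,d=cams.get_image("wrist"); cv2.imwrite("pics/w3.png",im)
d=np.load("top0.npy");P=cloud("top",d)[d>0]
u=np.array([np.cos(np.radians(56.5)),np.sin(np.radians(56.5))]);v=np.array([-u[1],u[0]])
q=P[:,:2]-[.4514,.1305]
m=(abs(q@u)<.105)&(abs(q@v)<.05); print("max z under body",P[m][:,2].max())
m=(abs(q@u)<.08)&(abs(q@v)<.02)&((abs(q@u)>.04)); print("under fingers",P[m][:,2].max())
E
```

```text
t 6.1 pos [ 47.21 -31.77  19.8 ] xyaw 93.3 y [ 0.001 -0.001 -1.   ] q [-0.8   0.44  1.42 -0.    1.28 -2.43] F [1.  0.7 0.1] op 0.601
max z under body 0.06343393268938635
under fingers 0.005416701006022873
```

View pics/w3.png

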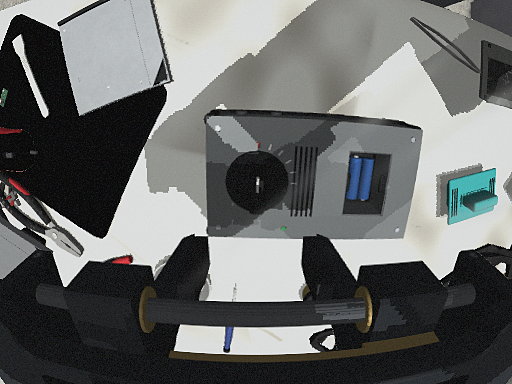

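The knob at (258,183) stayed on the red mark. Now I go to the cover.

drive_tool:
  rotation:
    - [0,0,-4]
    - [0,0,-8]
    - [0,0,-12]
    - [0,0,-16]
    - [0,0,-20]
    - [0,0,-24]
    - [0,0,-28]
    - [0,0,-32]
    - [0,0,-36.8]
    - [0,0,-36.8]
    - [0,0,-36.8]
    - [0,0,-36.8]
  linear:
    - [-0.2,3,0]
    - [-0.4,7,0]
    - [-0.6,11.5,0]
    - [-0.8,16,0]
    - [-1,20.5,0]
    - [-1.2,25,0]
    - [-1.4,29.5,0]
    - [-1.6,34,-1]
    - [-1.8,38.5,-3]
    - [-2,42.5,-5]
    - [-2.1,44.8,-7]
    - [-2.1,44.8,-8]
  hand: [60,60,60,60,60,60,60,60,60,60,60,60]

```text
time_s: 7.35
tool_pos: [0.45, 0.1325, 0.1142]
tool_rot: [-0.622, -0.335, 0.336, 0.623]
wrist_force: [0.3, -0.2, 0.0]
opening: 0.598
```

```bash
python3 - <<'E'
from h import *
st()
im,d=cams.get_image("wrist"); cv2.imwrite("pics/w4.png",im)
st()
for o in models.find_in("cover","wrist"): print(o["p"],w("wrist",o["point"]))
E
```

```text
t 7.35 pos [45.   13.25 11.42] xyaw 56.71 y [-0.002  0.    -1.   ] q [ 0.04  0.34  1.82  0.    0.98 -0.95] F [ 0.3 -0.2  0. ] op 0.598
t 7.4 pos [44.99 13.1  11.34] xyaw 56.64 y [-0.003 -0.    -1.   ] q [ 0.03  0.34  1.82 -0.    0.98 -0.96] F [-0.8 -0.7 -1. ] op 0.604
0.92 [0.44496432 0.1350339  0.0301856 ]
0.53 [0.44936071 0.01445124 0.03294479]
```

View pics/w4.png

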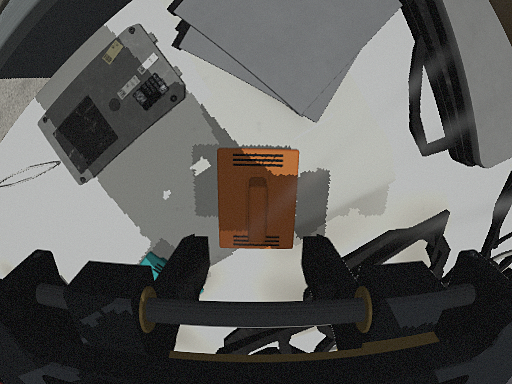

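The wrist view shows the orange cover at (258,200), its grip centred between the fingers. I descend and grip.

drive_tool:
  rotation:
    - [0,0,0]
    - [0,0,0]
    - [0,0,0]
    - [0,0,0]
    - [0,0,0]
    - [0,0,0]
    - [0,0,0]
    - [0,0,0]
    - [0,0,0]
    - [0,0,0]
    - [0,0,0]
    - [0,0,0]
  linear:
    - [0.1,0,-2.5]
    - [0.1,0,-5]
    - [0.1,0,-6.8]
    - [0.1,0,-7.8]
    - [0.1,0,-7.8]
    - [0.1,0,-7.8]
    - [0.1,0,-7.8]
    - [0.1,0,-7.8]
    - [0.1,0,-7.8]
    - [0.1,0,-7.8]
    - [0.1,0,-7.8]
    - [0.1,0,-7.8]
  hand: [60,60,60,60,30,0,0,0,0,0,0,0]

```text
time_s: 8.65
tool_pos: [0.4522, 0.1306, 0.0379]
tool_rot: [0.623, 0.335, -0.335, -0.623]
wrist_force: [-0.1, 1.1, 3.1]
opening: 0.155
```

```bash
python3 - <<'E'
from h import *
st()
E
```

```text
t 8.65 pos [45.22 13.06  3.79] xyaw 56.51 y [ 0.  0. -1.] q [ 0.03  0.47  1.87  0.    0.79 -0.95] F [-0.1  1.1  3.1] op 0.155
```

The grip sits about 6 mm high, so I regrip lower.

drive_tool:
  rotation:
    - [0,0,0]
    - [0,0,0]
    - [0,0,0]
    - [0,0,0]
    - [0,0,0]
    - [0,0,0]
    - [0,0,0]
    - [0,0,0]
    - [0,0,0]
    - [0,0,0]
  linear:
    - [0,0,0]
    - [0,0,0]
    - [0,0,-0.3]
    - [0,0,-0.5]
    - [0,0,-0.5]
    - [0,0,-0.5]
    - [0,0,-0.5]
    - [0,0,-0.5]
    - [0,0,-0.5]
    - [0,0,-0.5]
  hand: [35,35,35,35,0,0,0,0,0,0]

```text
time_s: 9.65
tool_pos: [0.452, 0.1306, 0.0327]
tool_rot: [-0.623, -0.335, 0.335, 0.623]
wrist_force: [0.4, -0.1, -0.5]
opening: 0.157
```

drive_tool:
  rotation:
    - [0,0,0]
    - [0,0,0]
    - [0,0,0]
    - [0,0,0]
    - [0,0,0]
  linear:
    - [0,0,1]
    - [0,0,3]
    - [0,0,6]
    - [0,0,9]
    - [0,0,11]
  hand: [0,0,0,0,0]

```text
time_s: 10.15
tool_pos: [0.4525, 0.1306, 0.1454]
tool_rot: [0.623, 0.336, -0.334, -0.622]
wrist_force: [0.2, -0.3, -1.0]
opening: 0.157
```

```bash
python3 - <<'E'
from h import *
st()
im,d=cams.get_image("wrist"); cv2.imwrite("pics/w5.png",im)
st()
E
```

```text
t 10.15 pos [45.25 13.06 14.54] xyaw 56.51 y [ 0.003  0.    -1.   ] q [ 0.03  0.3   1.79  0.    1.06 -0.95] F [ 0.2 -0.3 -1. ] op 0.157
t 10.2 pos [45.37 13.07 14.77] xyaw 56.52 y [ 0.007  0.    -1.   ] q [ 0.03  0.29  1.78  0.    1.06 -0.95] F [ 1.2 -0.2  1.8] op 0.153
```

View pics/w5.png

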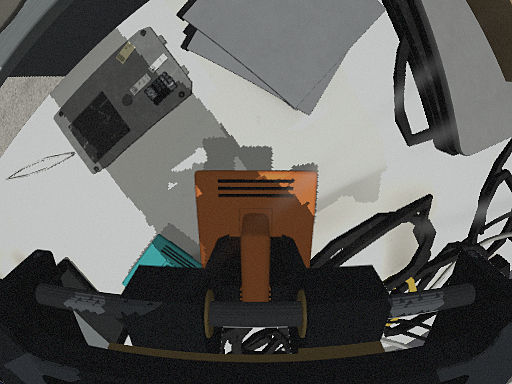

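Cover held. I carry it over the bay.

drive_tool:
  rotation:
    - [0,0,4]
    - [0,0,8]
    - [0,0,12]
    - [0,0,16]
    - [0,0,21]
    - [0,0,26]
    - [0,0,31]
    - [0,0,34.8]
    - [0,0,34.8]
    - [0,0,34.8]
    - [0,0,34.8]
    - [0,0,34.8]
  linear:
    - [0.2,-2,0]
    - [0.4,-5,0]
    - [0.6,-9,0]
    - [0.8,-13,0]
    - [1,-17,0]
    - [1.2,-21,0]
    - [1.4,-25,0]
    - [1.6,-29,0]
    - [1.75,-31.5,0]
    - [1.75,-32.5,0]
    - [1.75,-33,0]
    - [1.75,-33,0]
  hand: [0,0,0,0,0,0,0,0,0,0,0,0]

```text
time_s: 11.4
tool_pos: [0.4695, -0.1989, 0.1426]
tool_rot: [0.494, 0.506, -0.506, -0.494]
wrist_force: [-0.4, 0.5, -0.7]
opening: 0.155
```

```bash
python3 - <<'E'
from h import *
im,d=cams.get_image("top"); cv2.imwrite("pics/t6.png",im); np.save("t6.npy",d)
im2,d2=cams.get_image("wrist"); cv2.imwrite("pics/w6.png",im2)
im3,d3=cams.get_image("scene"); cv2.imwrite("pics/s6.png",im3); np.save("s6.npy",d3)
st()
for n,i,dd in (("top",im,d),("scene",im3,d3)):
    P=cloud(n,dd);h=cv2.cvtColor(i,cv2.COLOR_BGR2HSV)
    m=(dd>0)&(h[...,0]>5)&(h[...,0]<25)&(h[...,1]>120)&(abs(P[...,0]-.47)<.1)&(abs(P[...,1]+.2)<.1)
    zz=P[...,2][m]; print(n,m.sum(),np.percentile(zz,[5,25,50,75,95]).round(4))
    f=m&(abs(P[...,2]-np.median(zz))<.006)
    print(np.round(cv2.minAreaRect((P[f][:,:2]*1000).astype(np.float32))[0],1),cv2.minAreaRect((P[f][:,:2]*1000).astype(np.float32))[1:])
x=np.hstack([im[170:290,220:400],im3[150:270,180:360]]);cv2.imwrite("pics/c6.png",cv2.resize(x,None,fx=2.2,fy=2.2))
E
```

```text
t 11.55 pos [ 46.96 -19.83  14.28] xyaw 91.37 y [-0.  0. -1.] q [-0.63  0.38  1.67  0.    1.09 -2.22] F [ 0.2  0.6 -1.5] op 0.157
top 2 [0.384  0.4022 0.4249 0.4477 0.4658]
[0. 0.] ((0.0, 0.0), 0.0)
scene 763 [0.1187 0.1368 0.1378 0.1398 0.2178]
[ 467.5 -200.3] ((87.54833984375, 65.97227478027344), 1.1293060779571533)
```

View pics/c6.png

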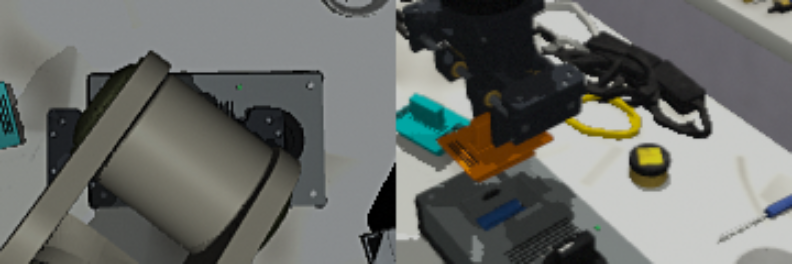

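View pics/w6.png

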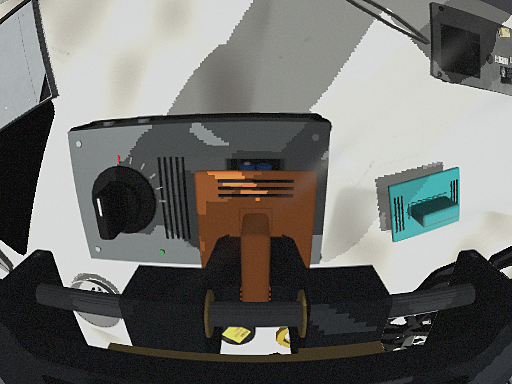

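The cover is centred on the bay to about 1 mm (scene: −200.3 mm in y against the bay's −199.7). I lower the plug into the mouth and check force and knob.

drive_tool:
  rotation:
    - [0,0,0]
    - [0,0,0]
    - [0,0,0]
    - [0,0,0]
    - [0,0,0]
    - [0,0,0]
    - [0,0,0]
    - [0,0,0]
  linear:
    - [0,-0.05,-1.5]
    - [0,-0.05,-3]
    - [0,-0.05,-4.2]
    - [0,-0.05,-5]
    - [0,-0.05,-5.4]
    - [0,-0.05,-5.8]
    - [0,-0.05,-6.1]
    - [0,-0.05,-6.1]
  hand: [0,0,0,0,0,0,0,0]

```text
time_s: 12.35
tool_pos: [0.4695, -0.1999, 0.0816]
tool_rot: [-0.494, -0.506, 0.506, 0.494]
wrist_force: [-0.9, 0.3, -0.1]
opening: 0.152
```

```bash
python3 - <<'E'
from h import *
s=st();print(s["torque"])
im2,d2=cams.get_image("wrist")
im3,d3=cams.get_image("scene"); P=cloud("scene",d3)
K=(d3>0)&(abs(P[...,1]+.317)<.04)&(abs(P[...,0]-.471)<.05)&(P[...,2]>.089)&(P[...,2]<.12)
print(cv2.minAreaRect((P[K][:,:2]*1000).astype(np.float32)))
h=cv2.cvtColor(im3,cv2.COLOR_BGR2HSV)
m=(d3>0)&(h[...,0]>5)&(h[...,0]<25)&(h[...,1]>120)&(abs(P[...,0]-.47)<.1)&(abs(P[...,1]+.2)<.1)
zm=np.median(P[...,2][m]);f=m&(abs(P[...,2]-zm)<.006);print(zm,cv2.minAreaRect((P[f][:,:2]*1000).astype(np.float32)))
cv2.imwrite("pics/c7.png",np.hstack([cv2.resize(im3[200:330,170:330],None,fx=2.4,fy=2.4),cv2.resize(im2,(400,312))]))
E
```

```text
t 12.35 pos [ 46.95 -19.99   8.16] xyaw 91.31 y [-0.  0. -1.] q [-0.63  0.47  1.73  0.    0.95 -2.23] F [-0.9  0.3 -0.1] op 0.152
[ 0.00286248  0.00412147 -0.01308413]
((473.2878723144531, -318.28314208984375), (37.413780212402344, 15.145804405212402), 3.3476035594940186)
0.0769495128973891 ((467.97210693359375, -200.6831817626953), (88.0705795288086, 67.93316650390625), 2.06939697265625)
```

View pics/c7.png

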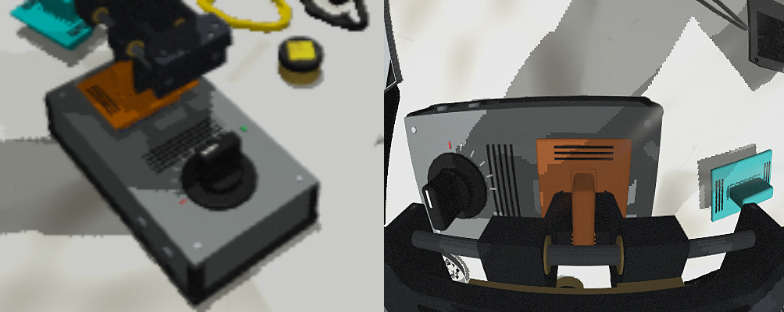

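The plug is in the mouth with no side force (F≈0, moments≈0), and the knob bar measures in line with the amp to about 2°. Now I press down.

drive_tool:
  rotation:
    - [0,0,0]
    - [0,0,0]
    - [0,0,0]
    - [0,0,0]
  linear:
    - [0,0,-0.2]
    - [0,0,-0.4]
    - [0,0,-0.6]
    - [0,0,-0.6]
  hand: [0,0,0,0]

```text
time_s: 12.85
tool_pos: [0.4698, -0.2, 0.0758]
tool_rot: [0.494, 0.506, -0.506, -0.494]
wrist_force: [1.0, 1.6, 3.3]
opening: 0.159
```

drive_tool:
  rotation:
    - [0,0,0]
    - [0,0,0]
    - [0,0,0]
    - [0,0,0]
  linear:
    - [0,0,-0.2]
    - [0,0,-0.4]
    - [0,0,-0.6]
    - [0,0,-0.6]
  hand: [0,0,0,0]

```text
time_s: 13.25
tool_pos: [0.4696, -0.1998, 0.0693]
tool_rot: [0.494, 0.506, -0.506, -0.494]
wrist_force: [2.6, 1.9, -3.0]
opening: 0.158
```

The force has dropped to nothing at TCP 69 mm, so it's past the catches. I continue down.

drive_tool:
  rotation:
    - [0,0,0]
    - [0,0,0]
    - [0,0,0]
    - [0,0,0]
    - [0,0,0]
  linear:
    - [0,0,-0.15]
    - [0,0,-0.3]
    - [0,0,-0.4]
    - [0,0,-0.4]
    - [0,0,-0.4]
  hand: [0,0,0,0,0]

```text
time_s: 13.75
tool_pos: [0.4696, -0.2, 0.0659]
tool_rot: [-0.494, -0.506, 0.506, 0.494]
wrist_force: [0.6, 0.7, 2.7]
opening: 0.157
```

drive_tool:
  rotation:
    - [0,0,0]
    - [0,0,0]
    - [0,0,0]
    - [0,0,0]
  linear:
    - [0,0,-0.15]
    - [0,0,-0.3]
    - [0,0,-0.3]
    - [0,0,-0.3]
  hand: [0,0,0,0]

```text
time_s: 14.15
tool_pos: [0.4697, -0.2, 0.0635]
tool_rot: [0.494, 0.506, -0.506, -0.494]
wrist_force: [-2.6, 4.4, 11.5]
opening: 0.159
```

drive_tool:
  rotation:
    - [0,0,0]
    - [0,0,0]
    - [0,0,0]
    - [0,0,0]
  linear:
    - [0,0,-0.1]
    - [0,0,-0.2]
    - [0,0,-0.2]
    - [0,0,-0.2]
  hand: [0,0,0,0]

```text
time_s: 14.55
tool_pos: [0.4698, -0.2, 0.0634]
tool_rot: [-0.495, -0.506, 0.506, 0.494]
wrist_force: [-10.5, 8.8, 32.8]
opening: 0.156
```

```bash
python3 - <<'E'
from h import *
s=st();print(s["torque"])
im2,d2=cams.get_image("wrist")
im3,d3=cams.get_image("scene"); P=cloud("scene",d3)
K=(d3>0)&(abs(P[...,1]+.317)<.04)&(abs(P[...,0]-.471)<.05)&(P[...,2]>.089)&(P[...,2]<.12)
print(cv2.minAreaRect((P[K][:,:2]*1000).astype(np.float32)))
h=cv2.cvtColor(im3,cv2.COLOR_BGR2HSV)
m=(d3>0)&(h[...,0]>5)&(h[...,0]<25)&(h[...,1]>120)&(abs(P[...,0]-.47)<.1)&(abs(P[...,1]+.2)<.1)
zm=np.median(P[...,2][m]);f=m&(abs(P[...,2]-zm)<.006);print(zm,cv2.minAreaRect((P[f][:,:2]*1000).astype(np.float32)))
a=(d3>0)&(abs(P[...,0]-.47)<.06)&(abs(P[...,1]+.265)<.01); print("case z",np.median(P[...,2][a]))
cv2.imwrite("pics/c8.png",np.hstack([cv2.resize(im3[200:330,170:330],None,fx=2.4,fy=2.4),cv2.resize(im2,(400,312))]))
for i in range(4): cams.get_image("wrist"); st()
E
```

```text
t 14.55 pos [ 46.98 -20.     6.34] xyaw 91.34 y [ 0.001 -0.001 -1.   ] q [-0.63  0.49  1.74 -0.    0.9  -2.23] F [-10.5   8.8  32.8] op 0.156
[1.4594554  1.53588412 0.09355699]
((473.3000183105469, -317.8936767578125), (37.83580017089844, 14.260130882263184), 1.6869663000106812)
0.05884517898598329 ((468.1951599121094, -199.23880004882812), (88.11461639404297, 71.33194732666016), 1.3370646238327026)
case z 0.2989726681485023
t 14.7 pos [ 46.98 -20.     6.34] xyaw 91.34 y [ 0.001 -0.001 -1.   ] q [-0.63  0.49  1.74 -0.    0.9  -2.23] F [-9.1  8.9 33.4] op 0.159
t 14.75 pos [ 46.98 -20.     6.34] xyaw 91.33 y [ 0.001 -0.001 -1.   ] q [-0.63  0.49  1.74 -0.    0.9  -2.23] F [-9.6  9.3 33.8] op 0.158
t 14.8 pos [ 46.98 -19.99   6.34] xyaw 91.34 y [ 0.001 -0.001 -1.   ] q [-0.63  0.49  1.74 -0.    0.9  -2.23] F [-8.6  8.6 33.5] op 0.155
t 14.85 pos [ 46.98 -19.99   6.34] xyaw 91.34 y [ 0.001 -0.001 -1.   ] q [-0.63  0.49  1.74 -0.    0.9  -2.23] F [-9.5  9.1 32.7] op 0.155
```

View pics/c8.png

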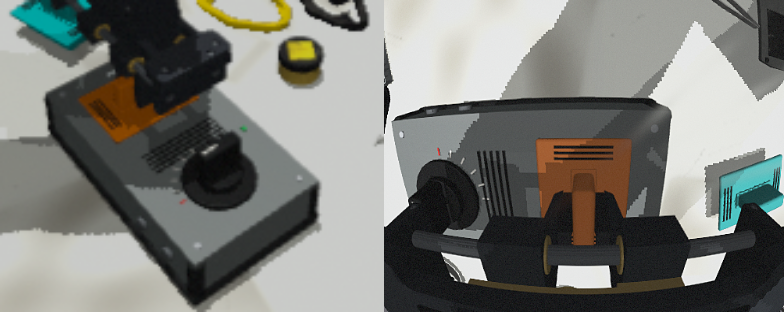

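The cover is stalled flush at TCP 63.4 mm with 33 N. The flange sits on the case and the knob bar is at 1.7°, against 1.3° for the case. I ease the push slightly for margin, still firm, and hold.

drive_tool:
  rotation:
    - [0,0,0]
    - [0,0,0]
    - [0,0,0]
    - [0,0,0]
  linear:
    - [0,0,0.05]
    - [0,0,0.08]
    - [0,0,0.08]
    - [0,0,0.08]
  hand: [0,0,0,0]

```text
time_s: 15.25
tool_pos: [0.4698, -0.1999, 0.0634]
tool_rot: [0.494, 0.506, -0.506, -0.494]
wrist_force: [-5.5, 6.9, 23.9]
opening: 0.153
```

```bash
python3 - <<'E'
from h import *
s=st()
if s["wrist_force"][2]>15: print(workorder.finish_job()); st()
E
```

```text
t 15.25 pos [ 46.98 -19.99   6.34] xyaw 91.33 y [ 0.001 -0.001 -1.   ] q [-0.63  0.49  1.74 -0.    0.9  -2.23] F [-5.5  6.9 23.9] op 0.153
the job is handed in; nothing more can be done
None
the job is handed in; nothing more can be done
```

I switched the amplifier off, snapped the orange cover into the battery bay, and handed the job in at 15.25 s with the gripper still pressing it down. No verdict was reported.

- **Knob:** I turned it anticlockwise until it met the stop (about 0.6 N m). Afterwards the bar was within about 0.4° of the case axis, though one earlier, noisier reading gave about 2°.
- **Cover:** The push force fell to nothing past the catches, then the cover stalled with the tool at 63.4 mm. I had worked out 63.7 mm for fully pressed. The scene picture shows the flange flush on the case.
- **Final push:** The wrist force was 33 N at the stall. I eased it to about 24 N for margin, and the tool stayed at 63.4 mm.
- **Checks that disagreed or were missed:** The first grip on the cover was about 6 mm too high, so I regripped it lower. My last check of the case height hit the arm instead and was useless. I did not re-measure the screw dish, flux tub or screwdriver at the end, but the arm never went near them.

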